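# Close the compact and slide it home in its bay under the glass shelf

## Task

Shut the lid of the aluminium compact, then slide the compact, hinge side first, into the narrow low bay in the middle of the smoked glass shelf until it rests against the end stop inside. The stop is out of sight under the dark glass and not always set at the same depth, so push it home gently by feel: the pressed powder cracks and the glass chips if the compact is rammed or wedged against the shelf. Leave the dispenser, the brush cup, the dish and the comb where they are.

Things in the scene. Friction and masses are not known exactly. Their poses are not given: they have to be found in the camera images.
- shelf: smoked glass shelf, fixed: glass plate 340 mm wide (y), 150 mm deep (x), 8 mm thick, its top 29 mm above the table, on four aluminium bearer bars 10 mm wide, 21 mm high, running front to back under bright clamp strips; the front edge faces the robot. Origin: middle of the bay's mouth at table height, in the plane of the front edge and bearer ends; x points straight into the bay, y to its left, z up
- bay_roof (a point): middle of the bay's upper front edge (21 mm above the shelf's origin, on the underside of the glass). The bay is the straight tunnel between the two middle bearers: 67 mm wide, 21 mm headroom, its floor the table. A rubber-faced stop block is clamped across it, square to it, its face somewhere 48 to 86 mm in from the mouth: the setting differs each time, is not measured and has to be felt
- compact: silver aluminium powder compact, loose on the table in front of the shelf, 96 mm long (x), 62 mm wide (y), 17 mm thick when shut, plan corners rounded to 8 mm, 0.12 to 0.18 kg. Origin: centre of its underside. x points to the hinge side, which starts towards the bay within about 30 degrees; -x is the clasp side. The base under the lid is 9.5 mm thick. Home in the bay, 10 to 48 mm of it stick out
- lid (a joint): opening angle of the compact's lid in rad: 0 shut, starts between 1.0 and 1.6. The lid is a plate 96 x 62 x 7 mm; hinge axis along the compact's y, 42 mm from its centre on the hinge side (+x), 10 mm above its underside. The hinge is stiff: the lid stays at any angle and turns under a light push (0.5 N at its edge). It must be pushed right down: ajar by 4 mm it no longer fits the bay
- lid_edge (a point): middle of the free (clasp side) edge of the lid, half way through its thickness, 90 mm from the hinge axis
- compact_nose (a point): middle of the hinge side's end face of the compact, the end that goes in first, 8.5 mm above its underside, 48 mm from the origin
- compact_clasp (a point): middle of the clasp side's end face of the compact, the end that is pushed and stays outside, 8.5 mm above its underside, 48 mm from the origin
- dispenser: white plastic pump dispenser with a press button, 56 mm across and 147 mm high, standing loose on the shelf at the back left. Origin: centre of its underside
- brush_cup: clear acrylic cup with makeup brushes, 66 mm across, 95 mm high, brushes up to 190 mm, standing loose on the shelf at the back right. Origin: centre of its underside
- dish: round terracotta dish, 92 mm across, 22 mm high, loose on the table in front of the left part of the shelf. Origin: centre of its underside
- comb: purple comb, 175 mm long (x), 25 mm wide, 5 mm thick, lying loose on the table in front of the right part of the shelf. Origin: centre of its underside
Mind the look-alikes: they are no part of the job. There is more than one size of the compact; the job needs the middle-sized.

How it is judged:
By the outcome, as a careful person would: the job done as asked, in the order asked, and still so for the second after the job is handed in, with the robot touching nothing.
It also fails if it takes over 54 s, if anything falls off the work surface, if the arm or the gripper's body presses on something with over 40 N, if the wrist force passes 120 N, or if a joint passes its speed limit or range.

## Robot

A 6-joint arm with a two-finger parallel gripper is mounted at the origin on the work surface. World frame = base frame: x ahead of the robot, y to its left, z up, the work surface at z = 0. Lengths are in m, angles in degrees, forces in N, time in s.
With the tool pointing down it reaches from about 0.4 to 0.825 m from the base axis. Payload 7 kg.
Tool frame: the origin (TCP) lies at the very end of the fingers, on their centre line; the grasp point (between the pads) lies 19 mm behind it (r.hold_point_z is the distance from the TCP to the grasp point, in m); x points along the fingers, y is the direction in which the jaws open and shut, and the axes are right-handed (so a half turn about x gives the same grasp; the last joint's range is limited). The gripper opens to 88 mm and grips with 3 to 60 N. Pads are 19 mm wide; open, the fingers measure 130 mm over their backs; the gripper's body (78 mm by 193 mm) begins 47 mm behind the grasp point.
Start: joints at [82.741, 20.546, 0.682, 0, -70.136, -16.507], TCP at [0.272, 0.618, 0.227] pointing down, gripper open.
Joint ranges: [-176.03, 176.03], [-82.01, 121.73], [-58.28, 71.71], [-173.87, 95.51], [-174.79, -0.11], [-173.66, 173.66]. Speed limits (degrees/s): [136.94, 136.94, 172.46, 180, 180, 180].

## Interface

Orientations are given as [roll, pitch, yaw] about the fixed x, y, z axes, in that order (R = Rz(yaw) Ry(pitch) Rx(roll)).
In Python, from plant import r gives the robot as it stands. The module is installed in compiled form; this text tells all that it offers.
- The arm moves only by the shell command python3 -m creep 'ROWS' [FORCE]. ROWS is JSON, a list of rows, each a list of 7 numbers: the turn, a rotation vector about the tool's x, y, z in rad, then the shift along the tool's x, y, z in cm, then the opening in per cent of the stroke, from 0 (shut) to 100 (fully open). In form: [[rx, ry, rz, x, y, z, fingers], ...]. A call has 1 to 8 rows; each row shifts and turns the commanded pose from where the row before left it, along the tool's axes as they then stand; what a row does not reach is not made up. A row lasts 1/10 s, in which the tool goes at most 50 mm and 8.59 degrees, less where a joint would pass 70% of its speed; a pose out of reach is approached as far as the arm can. A call is refused whole if a number of a shift passes 5 or a number of a turn 0.15, either way. A call with a gripper value outside its range is refused whole. The fingers move at their own pace and stop on an object; FORCE is the grip in N (left out, the last holds). Time passes only in rows, so rows that do not move let the fingers close. It gives the time, the measured TCP pose, the force and the opening at its end, in the units of the state.
- r.get_state(): the state, without advancing time (a new reading comes with each control period).
- r.capture(name): name is "scene" or "side" or "wrist"; returns (picture, depth): 480x640x3 uint8, blue, green, red; 480x640 float32, m along the optical axis (not along the pixel's ray), 0 where there is no reading.
- r.camera_info(name): a dict with "fovy" (degrees; the focal length in pixels is half the picture's height over the tangent of half this angle, whatever the lens; pixels are square), "cx", "cy" (the principal point, pixels), "camera_from_world" (4x4, takes a point from world to camera coordinates). Camera axes: x right, y down, z forward; pixel columns grow to the right and rows downward; lengths in m; the calibration is good to about 2 mm. The wrist camera is an equidistant fisheye: a pixel r from the principal point sees the ray r / f radians off the axis. A picture is of the moment at which its call begins: read the wrist's pose just before it. camera_info takes no time and is no camera call; for the wrist camera it gives the pose at the moment of the call.
- r.close_job(): hands the job in, once; it reports no verdict.
Trained networks look in the newest picture that a camera, given by its name, has taken for a name from the list of things; names that differ only in an ending like _2 or _b are one class to them, and where a whole thing is asked for, a point or a joint stands for the part that bears it (a point fixed in the world has none). Each returns a list of dicts, best first, with "score" (0 to 1); they miss things now and then, are a little off and sometimes report something else, mostly with a low value. They report only what shows in the picture. A call takes as long as a camera call. They do not tell look-alikes from the thing itself.
- r.look_for(query, camera): "rect" ([left, top, right, bottom] in pixels, round what is visible of it).
- r.masks_of(query, camera): "pixels" (480x640 bool, what is visible of it) and "rect" ([left, top, right, bottom] in pixels, round what is visible of it).
The state is a dict: "time_s": time; "joints": joint angles; "qd": joint speeds; "joint_torque": joint torques, N m; "tcp_pos": TCP position; "eef_rot": TCP orientation; "contact_force": force on the tool from outside, world axes, zero at the start; "moment": the same for the moment, N m; "gripper_width": finger opening in m.
Only numpy, scipy, OpenCV 4.12 (cv2) and the standard library are available. Lean on these libraries where they do the work, as an engineer would, in place of code of your own. Each camera call takes 0.05 s, during which the arm holds its last target. There are 200 camera calls.

## Working session

There is one attempt and no reset: what is moved stays moved. The work goes in short steps, Python scripts to look and compute and a shell command to move; the robot and the scene stay as the last step left them, time stands still between calls to the robot, and variables do not carry over. Pictures are saved under pics/ and viewed, about 8 in all and at most 12, crops included, and the job is handed in when it is done.

```bash
mkdir -p pics
python3 - <<'E'
from plant import r
import cv2,numpy as np
print(r.get_state())
ims=[]
for c in ["scene","side"]:
    p,d=r.capture(c); cv2.imwrite(f"pics/{c}0.png",p); np.save(f"{c}0.npy",d)
    i=r.camera_info(c); print(c,i["fovy"],i["cx"],i["cy"],np.round(i["camera_from_world"],4).tolist())
    for q in ["compact","lid","shelf"]:
        for m in r.look_for(q,c): print(c,q,m)
E
```

```text
{'time_s': 0.0, 'joints': array([ 8.27414266e+01,  2.05924230e+01,  6.32752894e-01, -2.15743157e-02,
       -7.01347114e+01, -1.65065124e+01]), 'qd': array([-0.04350132,  0.02786771, -0.02393991,  0.04950537, -0.01973952,
        0.01179654]), 'joint_torque': array([ 4.60474203e-04, -5.82712519e+01,  2.93043101e+01,  6.99726105e+00,
        6.83893843e-03, -1.48835288e-04]), 'tcp_pos': array([0.27183886, 0.61729996, 0.2255992 ]), 'eef_rot': array([  94.38068827,   89.90346331, -109.3917454 ]), 'contact_force': array([ 0.10358557, -0.31367814, -0.82713486]), 'moment': array([-0.05141549,  0.00675437, -0.00387661]), 'gripper_width': 0.08776925292407259}
scene 54.30383852045425 320.69704864103784 237.9790015763284 [[0.842, 0.5394, 0.0012, -0.4983], [0.3574, -0.5562, -0.7502, -0.1465], [-0.4041, 0.6321, -0.6612, 1.2187], [0.0, 0.0, 0.0, 1.0]]
scene compact {'rect': [268.6, 173.5, 307.2, 208.4], 'score': 0.96}
scene compact {'rect': [259.0, 206.8, 301.6, 253.5], 'score': 0.93}
scene compact {'rect': [211.1, 245.1, 240.4, 270.9], 'score': 0.78}
scene lid {'rect': [270.0, 170.3, 307.1, 207.8], 'score': 0.9}
scene lid {'rect': [269.2, 205.4, 303.5, 253.5], 'score': 0.68}
scene lid {'rect': [208.9, 245.2, 238.3, 267.4], 'score': 0.62}
scene shelf {'rect': [270.3, 227.3, 432.7, 374.9], 'score': 0.93}
side 51.52078328169907 318.20715932259805 247.60045993588196 [[0.7752, -0.6315, 0.0145, -0.4334], [-0.4648, -0.5857, -0.664, 0.3117], [0.4278, 0.508, -0.7476, 0.5713], [0.0, 0.0, 0.0, 1.0]]
side compact {'rect': [246.1, 345.9, 301.1, 391.6], 'score': 0.97}
side compact {'rect': [226.7, 237.5, 293.8, 318.6], 'score': 0.73}
side lid {'rect': [114.7, 231.9, 208.6, 283.3], 'score': 0.93}
side lid {'rect': [244.8, 347.6, 301.5, 391.3], 'score': 0.64}
side lid {'rect': [263.9, 240.2, 289.2, 304.4], 'score': 0.58}
side shelf {'rect': [301.0, 172.6, 496.4, 341.5], 'score': 0.77}
```

View pics/scene0.png

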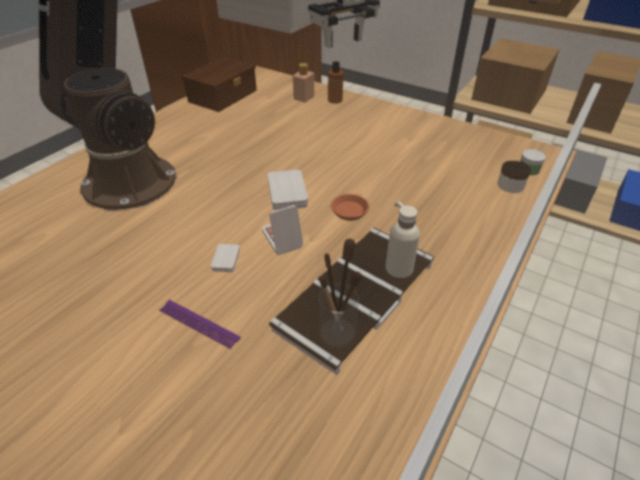

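View pics/side0.png

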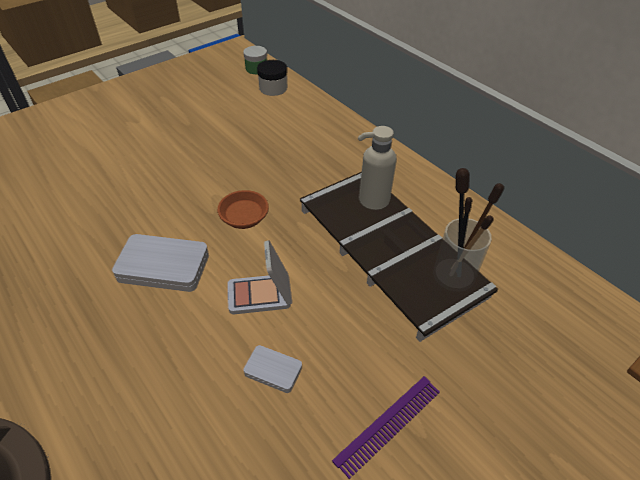

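The open, middle-sized compact is at about (260,290) in the side view. The bay lies between the strips whose front ends are near (343,246) and (371,278).

```bash
cat > h.py <<'E'
from plant import r
import cv2,numpy as np
from scipy.spatial.transform import Rotation as R
def cam(n):
    i=r.camera_info(n); return dict(T=np.array(i["camera_from_world"]),f=240/np.tan(np.radians(i["fovy"]/2)),cx=i["cx"],cy=i["cy"],n=n)
def ray(c,u,v):
    x,y=u-c["cx"],v-c["cy"]
    if c["n"]=="wrist":
        rr=np.hypot(x,y); t=rr/c["f"]; s=np.sin(t)/max(rr,1e-9); d=np.array([x*s,y*s,np.cos(t)])
    else: d=np.array([x/c["f"],y/c["f"],1])
    Rm,t=c["T"][:3,:3],c["T"][:3,3]
    return -Rm.T@t, Rm.T@d
def at_z(c,u,v,z):
    o,d=ray(c,u,v); return o+d*(z-o[2])/d[2]
def at_d(c,u,v,D):
    o,d=ray(c,u,v)
    if c["n"]=="wrist":
        d=d/(c["T"][2,:3]@d)
    return o+d*D
def tri(a,b):
    (o1,d1),(o2,d2)=a,b
    A=np.c_[d1,-d2]; s=np.linalg.lstsq(A,o2-o1,rcond=None)[0]
    p,q=o1+d1*s[0],o2+d2*s[1]; return (p+q)/2,np.linalg.norm(p-q)
def proj(c,p):
    q=c["T"][:3,:3]@np.asarray(p)+c["T"][:3,3]
    if c["n"]=="wrist":
        h=np.hypot(q[0],q[1]); t=np.arctan2(h,q[2]); k=c["f"]*t/max(h,1e-9); return q[0]*k+c["cx"],q[1]*k+c["cy"]
    return c["f"]*q[0]/q[2]+c["cx"],c["f"]*q[1]/q[2]+c["cy"]
E
python3 - <<'E'
from h import *
np.set_printoptions(precision=4,suppress=True)
c=cam("side"); d=np.load("side0.npy")
for n,u,v,z in [("s0",305,205,.031),("s1",343,246,.031),("s2",371,276,.031),("s3",423,331,.031),("b1",411,212,.031),("b2",437,239,.031),("base near L",230,312,0),("base near R",289,309,0),("base far L",229,280,.0095),("lidtop",268,243,0.1),("lid mid",278,270,0.05),("dish",243,209,.02),("big",160,255,.02),("small",272,365,.01)]:
    print(n,at_z(c,u,v,z),at_d(c,u,v,np.median(d[v-2:v+3,u-2:u+3])))
p=cv2.imread("pics/side0.png")[180:350,200:480]; cv2.imwrite("pics/sz.png",cv2.resize(p,(784,476),interpolation=cv2.INTER_CUBIC))
s=r.get_state(); print(R.from_euler("xyz",s["eef_rot"],degrees=True).as_matrix())
c=cam("wrist");print(c,-c["T"][:3,:3].T@c["T"][:3,3])
E
```

```text
s0 [0.6306 0.1256 0.031 ] [0.6346 0.1307 0.0249]
s1 [0.6193 0.0101 0.031 ] [0.6231 0.014  0.025 ]
s2 [ 0.6123 -0.0646  0.031 ] [ 0.6151 -0.0623  0.0265]
s3 [ 0.6018 -0.1843  0.031 ] [ 0.6038 -0.1833  0.0277]
b1 [ 0.7657 -0.0038  0.031 ] [ 0.768  -0.0022  0.0284]
b2 [ 0.753  -0.0759  0.031 ] [ 0.7552 -0.0745  0.0283]
base near L [0.4127 0.0354 0.    ] [0.4121 0.0339 0.0022]
base near R [ 0.487  -0.0168  0.    ] [ 0.4869 -0.0169  0.0002]
base far L [0.442  0.0823 0.0095] [0.445  0.0892 0.0001]
lidtop [0.4938 0.0385 0.1   ] [0.4956 0.0414 0.0962]
lid mid [0.4974 0.0225 0.05  ] [0.4915 0.0133 0.0635]
dish [0.5444 0.1952 0.02  ] [0.5507 0.207  0.0074]
big [0.3783 0.1886 0.02  ] [0.3778 0.1863 0.0225]
small [ 0.4077 -0.0832  0.01  ] [ 0.4072 -0.084   0.0118]
[[-0.0001 -0.403  -0.9152]
 [-0.0003 -0.9152  0.403 ]
 [-1.      0.0003 -0.    ]]
{'T': array([[-0.4024, -0.9154, -0.0004,  0.6738],
       [-0.8812,  0.3873,  0.2711, -0.0358],
       [-0.248 ,  0.1094, -0.9626,  0.3896],
       [ 0.    ,  0.    ,  0.    ,  1.    ]]), 'f': np.float64(371.64829954431775), 'cx': 315.9910576997753, 'cy': 243.60087502926694, 'n': 'wrist'} [0.3362 0.588  0.385 ]
```

View pics/sz.png

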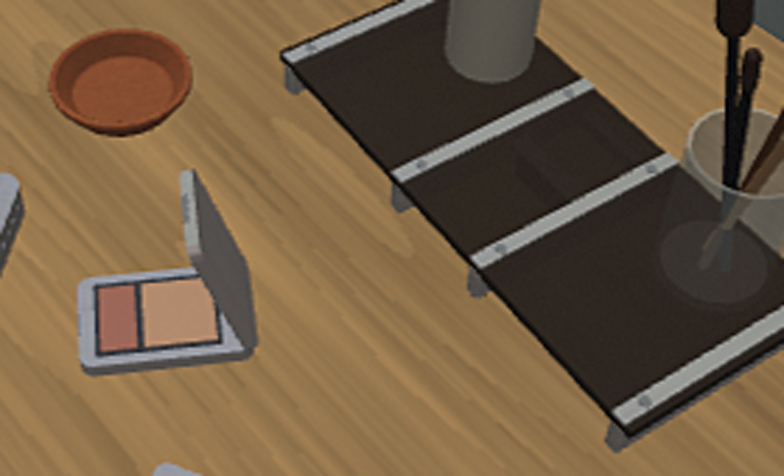

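```bash
python3 -m creep '[[0,0,0,0,3.5,-3.45,0],[0,0,0,0,3.5,-3.45,0],[0,0,0,0,3.5,-3.45,0],[0,0,0,0,3.5,-3.45,0],[0,0,0,0,3.5,-3.45,0],[0,0,0,0,3.5,-3.45,0],[0,0,0,0,3.5,-3.45,0]]' 20; python3 -m creep '[[0,0,0,0,3.5,-3.45,0],[0,0,0,0,3.5,-3.45,0],[0,0,0,0,3.5,-3.45,0],[0,0,0,0,3.5,-3.45,0],[0,0,0,0,3.5,-3.45,0],[0,0,0,0,3.5,-3.45,0],[0.14,0,0,0,0,0,0],[0,0,0,0,0,0,0]]'
python3 - <<'E'
from h import *
import json
np.set_printoptions(precision=4,suppress=True)
c=cam("wrist"); p,d=r.capture("wrist"); cv2.imwrite("pics/w1.png",p); np.savez("w1.npz",T=c["T"],d=d)
s=r.get_state(); print(s["tcp_pos"],s["joints"],s["time_s"]); print(R.from_euler("xyz",s["eef_rot"],degrees=True).as_matrix())
for q in ["compact","lid","lid_edge","bay_roof","shelf"]:
    for m in r.look_for(q,"wrist"): print(q,m)
E
```

```text
time_s: 1.1
tcp_pos: [0.3946, 0.2943, 0.2269]
eef_rot: [-101.6, 89.9, 54.7]
contact_force: [0.9, -0.4, 0.3]
gripper_width: 0.037
time_s: 1.9
tcp_pos: [0.4993, 0.0189, 0.2265]
eef_rot: [38.5, 90.0, -173.6]
contact_force: [-0.2, 0.5, 0.1]
gripper_width: 0.0004
[0.4991 0.02   0.2265] [ 24.8674   3.8515 -20.9452  -0.0072 -65.2031  33.3672] 1.95
[[-0.     -0.5265 -0.8502]
 [ 0.0001 -0.8502  0.5265]
 [-1.     -0.0001  0.0001]]
compact {'rect': [283.1, 199.8, 358.6, 291.0], 'score': 0.97}
compact {'rect': [408.8, 198.1, 473.1, 273.9], 'score': 0.94}
lid {'rect': [283.8, 200.0, 359.9, 264.9], 'score': 0.72}
lid {'rect': [410.5, 199.8, 478.6, 272.3], 'score': 0.72}
lid_edge {'rect': [411.0, 199.0, 472.3, 270.5], 'score': 0.87}
lid_edge {'rect': [280.7, 202.4, 359.5, 259.2], 'score': 0.82}
lid_edge {'rect': [284.7, 200.7, 358.6, 290.1], 'score': 0.57}
bay_roof {'rect': [84.2, 0.0, 437.7, 176.6], 'score': 0.8}
shelf {'rect': [86.7, 0.7, 439.7, 174.1], 'score': 0.89}
```

View pics/w1.png

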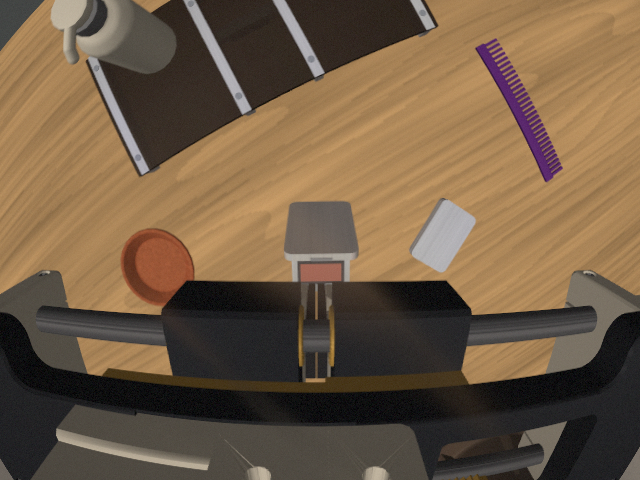

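Run:
```python
from h import *
np.set_printoptions(precision=4,suppress=True)
w=cam("wrist"); w["T"]=np.load("w1.npz")["T"]; s=cam("side")
A=at_z(w,291,202,.008);B=at_z(w,352,202,.008);print("nose corners low",A,B)
for a,b in [((285,255),(267,242)),((358,255),(273.5,276)),((144,172),(304.5,201)),((248,112),(342,244)),((320,75),(371,274)),((432,27),(422,331))]:
    print(tri(ray(w,*a),ray(s,*b)), at_z(w,*a,.031))
e=[at_z(w,*a,.030)[:2] for a in [(144,172),(248,112),(320,75),(432,27)]]
x=e[0]-e[3]; print("shelf yaw",np.degrees(np.arctan2(-x[0],x[1])),"mid",(e[1]+e[2])/2,"gaps",[np.linalg.norm(e[i]-e[i+1]) for i in range(3)])
n=(A-B); print("compact yaw",np.degrees(np.arctan2(-n[0],n[1])))
cv2.imwrite("pics/w1z.png",cv2.resize(cv2.imread("pics/w1.png")[0:300,120:520],(800,600),interpolation=cv2.INTER_CUBIC))
```

```text
nose corners low [0.5198 0.0347 0.008 ] [ 0.4866 -0.0185  0.008 ]
(array([0.4959, 0.0485, 0.0935]), np.float64(0.004875152684469681)) [0.4805 0.0656 0.031 ]
(array([ 0.4653, -0.0048,  0.0906]), np.float64(0.011518914155026056)) [0.4416 0.0037 0.031 ]
(array([0.6343, 0.1381, 0.0309]), np.float64(0.008245905965200084)) [0.6318 0.1415 0.031 ]
(array([0.6201, 0.0173, 0.0291]), np.float64(0.005214469918384902)) [0.6178 0.0188 0.031 ]
(array([ 0.6135, -0.0592,  0.0291]), np.float64(0.005972043656143667)) [ 0.6108 -0.0572  0.031 ]
(array([ 0.6014, -0.1819,  0.0277]), np.float64(0.00259413342655444)) [ 0.5999 -0.1795  0.031 ]
shelf yaw -5.666607927104129 mid [ 0.6145 -0.0192] gaps [np.float64(0.1238466939297881), np.float64(0.0765203520262055), np.float64(0.12318489663683327)]
compact yaw -32.03376626283982
```

View pics/w1z.png

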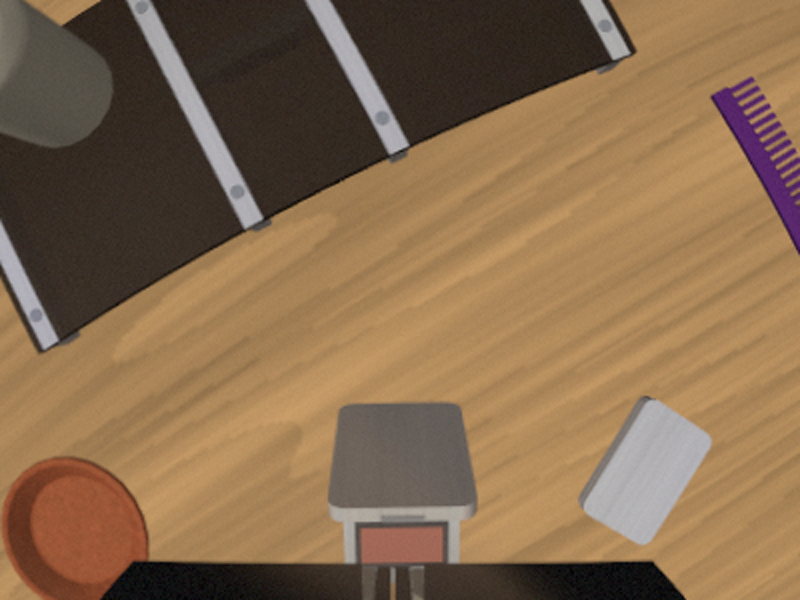

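```bash
python3 -m creep '[[0,0,0,0,0.8,-2.4,0],[0,0,0,4,0,0,0],[0,0,0,4,0,0,0],[0,0,0,3.5,0,0,0],[0,0,0,2.7,0,0,0],[0,0,0,0,0,1.2,0],[0,0,0,0,0,1.0,0],[0,0,0,0,0,0,0]]'
python3 -m creep '[[0,0,0,0.1,0,0.65,0],[0,0,0,0.2,0,0.65,0],[0,0,0,0.2,0,0.6,0],[0,0,0,0.3,0,0.6,0],[0,0,0,0.35,0,0.55,0],[0,0,0,0.4,0,0.55,0],[0,0,0,0.45,0,0.5,0],[0,0,0,0.5,0,0.45,0]]'
```

```text
time_s: 3.0
tcp_pos: [0.4963, 0.014, 0.0861]
eef_rot: [-126.3, 89.9, 22.1]
contact_force: [0.3, -0.5, 0.4]
gripper_width: 0.0005
time_s: 3.8
tcp_pos: [0.4575, 0.0368, 0.0591]
eef_rot: [56.4, 90.0, -155.4]
contact_force: [-0.6, 0.4, 0.8]
gripper_width: 0.0006
```

```bash
python3 -m creep '[[0,0,0,0.5,0,0.4,0],[0,0,0,0.5,0,0.35,0],[0,0,0,0.6,0,0.3,0],[0,0,0,0.6,0,0.3,0],[0,0,0,0.6,0,0.2,0],[0,0,0,0.6,0,0.2,0],[0,0,0,0.4,0,0,0],[0,0,0,0,0,0,0]]'
python3 - <<'E'
from h import *
p,d=r.capture("side"); cv2.imwrite("pics/s2.png",cv2.resize(p[200:360,180:400],(770,560),interpolation=cv2.INTER_CUBIC))
E
```

```text
time_s: 4.6
tcp_pos: [0.4427, 0.0457, 0.0209]
eef_rot: [61.4, 89.9, -150.4]
contact_force: [-0.4, -0.8, 0.9]
gripper_width: 0.0007
```

View pics/s2.png

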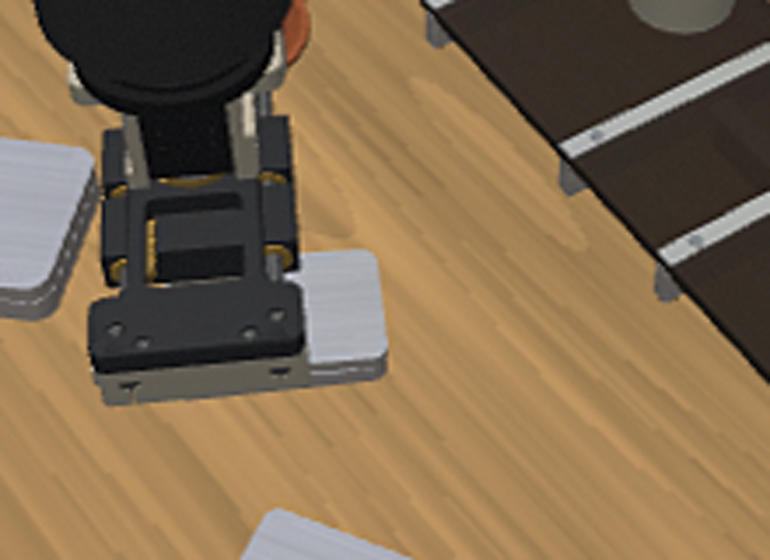

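The lid is almost shut and the compact has hardly moved, so I'll press it down by feel.

```bash
python3 -m creep '[[0,0,0,0.2,0,0,0],[0,0,0,0.1,0,0,0],[0,0,0,0.05,0,0,0],[0,0,0,0,0,0,0]]'; python3 -m creep '[[0,0,0,0.05,0,0,0],[0,0,0,0.05,0,0,0],[0,0,0,0,0,0,0]]'
```

```text
time_s: 5.05
tcp_pos: [0.4431, 0.0459, 0.0181]
eef_rot: [-120.6, 90.0, 27.6]
contact_force: [-0.7, 0.4, -0.2]
gripper_width: 0.0007
time_s: 5.35
tcp_pos: [0.4431, 0.0459, 0.0172]
eef_rot: [-149.6, 90.0, -1.3]
contact_force: [-0.9, -0.2, 2.9]
gripper_width: 0.0004
```

```bash
python3 -m creep '[[0,0,0,0.05,0,0,0],[0,0,0,0.04,0,0,0],[0,0,0,0,0,0,0]]'; python3 -m creep '[[0,0,0,-2,0,0,0],[0,0,0,-4.5,0,0,0],[0,0,0,-4.5,0,0,100],[0,0,0,-4.5,0,0,100],[0,0,0,0,0,0,100],[0,0,0,0,0,0,100]]'
python3 - <<'E'
from h import *
np.set_printoptions(precision=4,suppress=True)
c=cam("wrist"); p,d=r.capture("wrist"); cv2.imwrite("pics/w2.png",p); np.savez("w2.npz",T=c["T"],d=d)
s=r.get_state(); print(s["tcp_pos"],s["time_s"])
for m in r.masks_of("compact","wrist"):
    print(m["rect"],m["score"],m["pixels"].sum())
E
```

```text
time_s: 5.65
tcp_pos: [0.4431, 0.046, 0.0169]
eef_rot: [-152.4, 90.0, -4.2]
contact_force: [-4.8, 0.3, 12.9]
gripper_width: 0.0001
time_s: 6.25
tcp_pos: [0.4435, 0.0463, 0.1723]
eef_rot: [-111.7, 89.8, 36.5]
contact_force: [-0.3, 0.1, -0.2]
gripper_width: 0.0272
[0.4427 0.0459 0.171 ] 6.3
[278.1, 141.4, 352.5, 255.4] 0.8 7764
[421.1, 144.5, 496.8, 229.4] 0.7 3955
[216.1, 279.8, 295.0, 378.5] 0.53 115
```

View pics/w2.png

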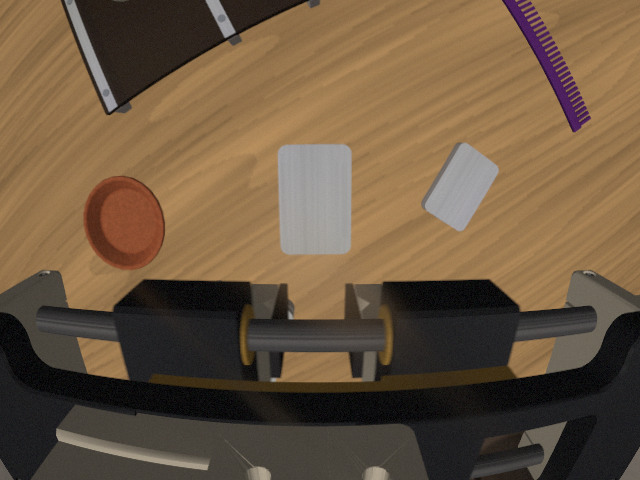

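Run:
```python
from h import *
np.set_printoptions(precision=4,suppress=True)
w=cam("wrist"); w["T"]=np.load("w2.npz")["T"]
c=[at_z(w,u,v,.017)[:2] for u,v in [(278.5,144),(351,144),(351,254.5),(279.5,254.5)]]
print(c,[np.linalg.norm(c[i]-c[(i+1)%4]) for i in range(4)])
ctr=sum(c)/4; ax=(c[0]+c[1]-c[2]-c[3]); yaw=np.arctan2(ax[1],ax[0]);print("centre",ctr,"yaw",np.degrees(yaw))
s=r.get_state(); M=R.from_euler("xyz",s["eef_rot"],degrees=True).as_matrix(); print(M, s["tcp_pos"])
g=ctr-0.028*np.array([np.cos(yaw),np.sin(yaw)]); print("grasp",g,"tool shift cm",100*M.T@(np.r_[g,.004]-s["tcp_pos"]),"width",s["gripper_width"])
print([ (at_z(w,u,v,.03)) for u,v in [(112,112),(233,40)]])
```

```text
[array([0.5184, 0.0357]), array([ 0.4865, -0.0159]), array([0.4034, 0.0334]), array([0.4367, 0.0874])] [np.float64(0.06069979620699086), np.float64(0.09661138722724022), np.float64(0.06346398475827891), np.float64(0.09671011546068846)]
centre [0.4613 0.0351] yaw -31.53476392322898
[[-0.0012 -0.527  -0.8499]
 [-0.0003 -0.8499  0.527 ]
 [-1.      0.0009  0.0009]] [0.4424 0.0456 0.1704]
grasp [0.4374 0.0498] tool shift cm [16.6381 -0.1058  0.6247] width 0.034949254503433995
[array([0.6289, 0.1425, 0.03  ]), array([0.6132, 0.0195, 0.03  ])]
```

```bash
python3 -m creep '[[0,0,0,0,-0.1,0.6,100],[0,0,0,0,0,0,100],[0,0,0,0,0,0,100],[0,0,0,4,0,0,100],[0,0,0,4,0,0,100],[0,0,0,4,0,0,100],[0,0,0,3,0,0,100],[0,0,0,0.9,0,0,100]]'; python3 -m creep '[[0,0,0,0.4,0,0,100],[0,0,0,0,0,0,68],[0,0,0,0,0,0,68],[0,0,0,0,0,0,68],[0,0,0,0,0,0,60],[0,0,0,0,0,0,60],[0,0,0,0,0,0,60],[0,0,0,0,0,0,60]]' 10
```

```text
time_s: 7.15
tcp_pos: [0.4365, 0.0488, 0.0093]
eef_rot: [61.7, 89.7, -150.1]
contact_force: [0.1, -0.6, 0.5]
gripper_width: 0.0874
time_s: 7.95
tcp_pos: [0.4392, 0.0503, 0.009]
eef_rot: [-121.2, 89.9, 27.0]
contact_force: [-1.6, 0.5, 7.7]
gripper_width: 0.0621
```

```bash
python3 -m creep '[[0,0,0,-0.1,0,0,60],[0,0,0,0,0,0,60]]'; python3 -c "
from h import *
s=r.get_state();print(s['tcp_pos'],s['contact_force'],s['moment'],R.from_euler('xyz',s['eef_rot'],degrees=True).as_matrix())"
```

```text
time_s: 8.15
tcp_pos: [0.4385, 0.0499, 0.0093]
eef_rot: [-104.9, 90.0, 43.3]
contact_force: [0.9, 0.5, -0.6]
gripper_width: 0.0618
[0.43848893 0.04992289 0.00932779] [ 0.92562206  0.46396487 -0.63054159] [ 0.06484165 -0.12280976  0.03837679] [[ 2.26251058e-04 -5.26882771e-01 -8.49937936e-01]
 [ 2.13182106e-04 -8.49937913e-01  5.26882814e-01]
 [-9.99999952e-01 -3.00399353e-04 -7.99773735e-05]]
```

```bash
python3 -m creep '[[-0.08,0,0,0,0,0,60],[-0.08,0,0,0,0,0,60],[-0.08,0,0,0,0,0,60],[-0.08,0,0,0,0,0,60],[-0.08,0,0,0,0,0,60],[-0.057,0,0,0,0,0,60],[0,0,0,0,0,0,60]]'; python3 -m creep '[[0,0,0,0,0.66,-0.95,60],[0,0,0,0,0.66,-0.95,60],[0,0,0,0,0.66,-0.95,60],[0,0,0,0,0.66,-0.95,60],[0,0,0,0,0.66,-0.95,60],[0,0,0,0,0.66,-0.95,60],[0,0,0,0,0.66,-0.95,60],[0,0,0,0,0.66,-0.95,60]]'
python3 -m creep '[[0,0,0,0,0,0,60],[0,0,0,0,0,0,60]]'
python3 - <<'E'
from h import *
np.set_printoptions(precision=4,suppress=True)
c=cam("wrist"); p,d=r.capture("wrist"); np.savez("w3.npz",T=c["T"],d=d);cv2.imwrite("pics/w3f.png",p)
s=r.get_state(); print(s["tcp_pos"],s["contact_force"]);print(R.from_euler("xyz",s["eef_rot"],degrees=True).as_matrix())
cv2.imwrite("pics/w3.png",cv2.resize(p[0:300,120:520],(800,600),interpolation=cv2.INTER_CUBIC))
E
```

```text
time_s: 8.85
tcp_pos: [0.4385, 0.0499, 0.0092]
eef_rot: [-45.1, 90.0, 129.4]
contact_force: [-0.5, -0.4, 1.8]
gripper_width: 0.0621
time_s: 9.65
tcp_pos: [0.5097, -0.0108, 0.0092]
eef_rot: [20.4, 90.0, -165.2]
contact_force: [-2.0, 1.9, 3.1]
gripper_width: 0.0614
time_s: 9.85
tcp_pos: [0.5096, -0.0104, 0.0092]
eef_rot: [-175.1, 90.0, -0.7]
contact_force: [2.0, 0.4, 1.3]
gripper_width: 0.0622
[ 0.5093 -0.0102  0.0092] [ 1.1931 -1.3792  0.1391]
[[ 0.0006 -0.0981 -0.9952]
 [ 0.     -0.9952  0.0981]
 [-1.     -0.0001 -0.0006]]
```

View pics/w3.png

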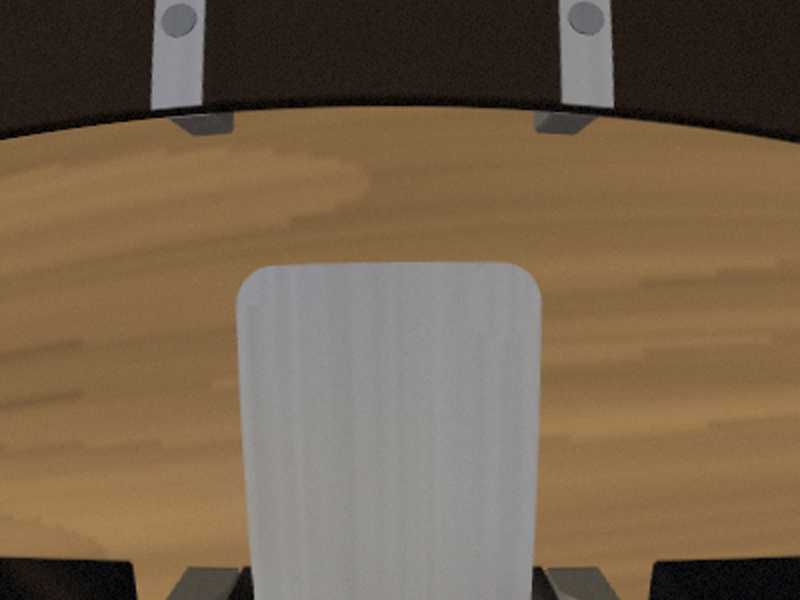

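```bash
cat > m.py <<'E'
from h import *
np.set_printoptions(precision=4,suppress=True)
w=cam("wrist"); w["T"]=np.load("w3.npz")["T"]
s=r.get_state(); M=R.from_euler("xyz",s["eef_rot"],degrees=True).as_matrix()
f=lambda u,v,z: -(M.T@(at_z(w,u/2+120,v/2,z)-s["tcp_pos"]))[[2,1]]*1000*np.array([1,1]) # (forward, left) mm in tool
for n,u,v,z in [("Lo",151,109,.031),("Li",203,108,.031),("Ri",560,108,.031),("Ro",613,107,.031),("Lb",233,132,0),("Rb",535,132,0),("Lbt",173,117,.021),("Rbt",597,117,.021),("noseL",270,266,.0165),("noseR",510,263,.0165),("sideL1",237,310,.0165),("sideL2",252,560,.0165),("sideR1",541,310,.0165),("sideR2",533,560,.0165),("glassL",20,136,.03),("glassR",780,139,.03)]:
    print(n,f(u,v,z))
E
python3 m.py
```

```text
Lo [106.0426  44.6751]
Li [105.2331  34.4272]
Ri [104.9084 -31.5384]
Ro [106.0332 -41.8261]
Lb [106.6911  35.2607]
Rb [106.4595 -32.6742]
Lbt [106.4057  43.2454]
Rbt [106.1358 -41.4216]
noseL [74.7239 24.1174]
noseR [ 75.3256 -24.4343]
sideL1 [65.8859 31.1436]
sideL2 [11.5234 30.3261]
sideR1 [ 65.8627 -31.0318]
sideR2 [ 11.5507 -31.7298]
glassL [104.4755  73.3422]
glassR [104.4437 -78.2332]
```

```bash
python3 - <<'E'
from h import *
np.set_printoptions(precision=3,suppress=True)
c=cam("side"); d=np.load("side0.npy")
for u,v in [(462,180),(462,172),(497,192),(486,224),(468,205),(382,133),(363,137),(376,195)]: print((u,v),at_d(c,u,v,np.median(d[v-1:v+2,u-1:u+2])))
E
python3 -m creep '[[0.012,0,0,0,-0.11,-0.4,60],[0,0,0,0,-0.11,-0.5,60],[0,0,0,0,0,-0.5,60],[0,0,0,0,0,-0.5,60],[0,0,0,0,0,-0.4,60],[0,0,0,0,0,0,60]]'
python3 - <<'E'
from h import *
c=cam("wrist"); p,d=r.capture("wrist"); np.savez("w3.npz",T=c["T"],d=d)
s=r.get_state(); print(s["tcp_pos"],s["contact_force"],R.from_euler("xyz",s["eef_rot"],degrees=True).as_matrix())
cv2.imwrite("pics/w4.png",cv2.resize(p[0:300,120:520],(800,600),interpolation=cv2.INTER_CUBIC))
E
```

```text
(462, 180) [ 0.707 -0.115  0.21 ]
(462, 172) [ 0.71  -0.11   0.219]
(497, 192) [ 0.744 -0.149  0.193]
(486, 224) [ 0.7   -0.171  0.177]
(468, 205) [ 0.69  -0.143  0.196]
(382, 133) [0.735 0.06  0.175]
(363, 137) [0.709 0.076 0.169]
(376, 195) [0.721 0.043 0.063]
time_s: 10.5
tcp_pos: [0.5329, -0.0102, 0.0092]
eef_rot: [-169.3, 90.0, 4.4]
contact_force: [-0.2, -1.4, 2.1]
gripper_width: 0.0622
[ 0.53285859 -0.01022069  0.00915577] [ 0.6563803  -0.54002827  0.20379506] [[ 1.04843531e-03 -1.09604574e-01 -9.93974717e-01]
 [ 1.94000196e-04 -9.93975222e-01  1.09604834e-01]
 [-9.99999432e-01 -3.07744868e-04 -1.02085541e-03]]
```

View pics/w4.png

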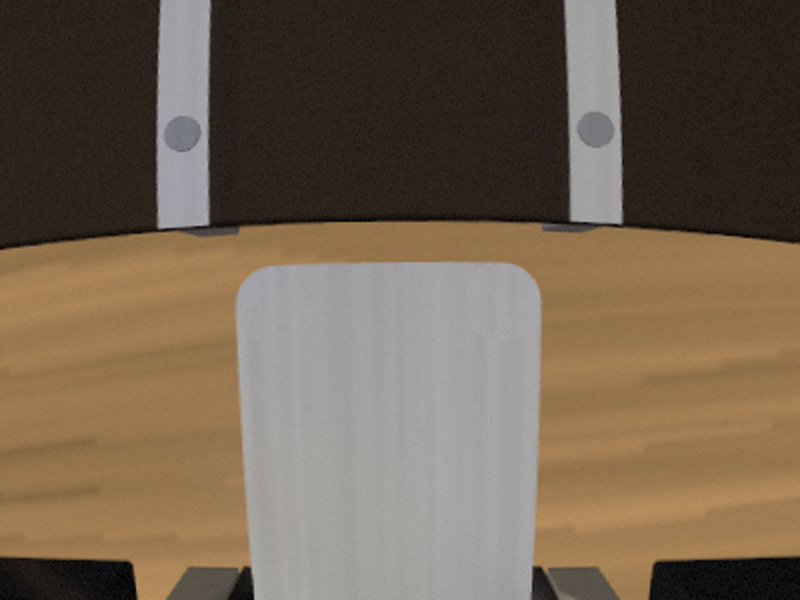

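```bash
sed -i '/^for n/,$d' m.py
cat >> m.py <<'E'
for n,u,v,z in [("Lo",157,229,.031),("Li",210,228,.031),("Ri",571,224,.031),("Ro",623,223,.031),("Lb",239,234,0),("Rb",543,230,0),("scrL",182,134,.032),("scrR",595,129,.032),("Li2",211,60,.031),("Ri2",566,60,.031),("noseL",270,266,.0165),("noseR",510,263,.0165),("sideL1",237,310,.0165),("sideL2",252,560,.0165),("sideR1",541,310,.0165),("sideR2",533,560,.0165)]:
    print(n,f(u,v,z))
E
python3 m.py
```

```text
Lo [82.0817 43.5142]
Li [81.6149 33.1556]
Ri [ 82.3822 -33.3736]
Ro [ 83.2301 -43.4955]
Lb [82.401  34.0259]
Rb [ 83.3455 -34.3339]
scrL [99.8756 38.3202]
scrR [100.779  -37.7471]
Li2 [114.4817  33.2765]
Ri2 [114.3887 -32.6782]
noseL [74.3854 24.2818]
noseR [ 75.0093 -24.2572]
sideL1 [65.5463 31.3025]
sideL2 [11.1935 30.4619]
sideR1 [ 65.5519 -30.8574]
sideR2 [ 11.2513 -31.5821]
```

```bash
python3 -m creep '[[0,0,0,0,0.05,-0.3,60],[0,0,0,0,-0.006,-0.4,60],[0,0,0,0,-0.006,-0.4,60],[0,0,0,0,-0.006,-0.4,60],[0,0,0,0,0,0,60]]'; python3 -m creep '[[0,0,0,0,-0.006,-0.4,60],[0,0,0,0,-0.006,-0.4,60],[0,0,0,0,-0.006,-0.4,60],[0,0,0,0,-0.006,-0.4,60],[0,0,0,0,-0.006,-0.4,60],[0,0,0,0,-0.006,-0.4,60],[0,0,0,0,0,0,60]]'; python3 -m creep '[[0,0,0,0,0,0,60],[0,0,0,0,0,0,60]]'
```

```text
time_s: 11.05
tcp_pos: [0.5479, -0.0123, 0.0092]
eef_rot: [-173.9, 90.0, -0.2]
contact_force: [0.6, -1.4, 1.3]
gripper_width: 0.062
time_s: 11.75
tcp_pos: [0.5719, -0.0146, 0.0092]
eef_rot: [-170.6, 89.9, 3.2]
contact_force: [-0.4, -1.9, 0.7]
gripper_width: 0.0621
time_s: 11.95
tcp_pos: [0.5714, -0.0145, 0.0092]
eef_rot: [-160.5, 89.9, 13.2]
contact_force: [0.9, -0.0, 0.2]
gripper_width: 0.062
```

```bash
python3 -m creep '[[0,0,0,0,0,0,85],[0,0,0,0,0,0,85],[0,0,0,0,0,0,85],[0,0,0,0,0,2,85],[0,0,0,0,0,2,85],[0,0,0,0,0,0,0],[0,0,0,0,0,0,0],[0,0,0,0,0,0,0]]' 20;  python3 -m creep '[[0,0,0,0.2,0,0,0],[0,0,0,0,0,0,0],[0,0,0,0,0,0,0],[0,0,0,0,0,0,0],[0,0,0,0,0,0,0]]'
python3 - <<'E'
from h import *
p,d=r.capture("wrist"); cv2.imwrite("pics/w5.png",p)
cv2.imwrite("pics/w5c.png",cv2.resize(p[0:300,120:520],(800,600),interpolation=cv2.INTER_CUBIC))
E
```

```text
time_s: 12.75
tcp_pos: [0.5319, -0.01, 0.0094]
eef_rot: [-163.7, 90.0, 10.0]
contact_force: [0.5, 0.2, -0.1]
gripper_width: 0.056
time_s: 13.25
tcp_pos: [0.5311, -0.0102, 0.0071]
eef_rot: [55.7, 90.0, -130.5]
contact_force: [0.0, 0.9, -0.8]
gripper_width: 0.016
```

View pics/w5.png

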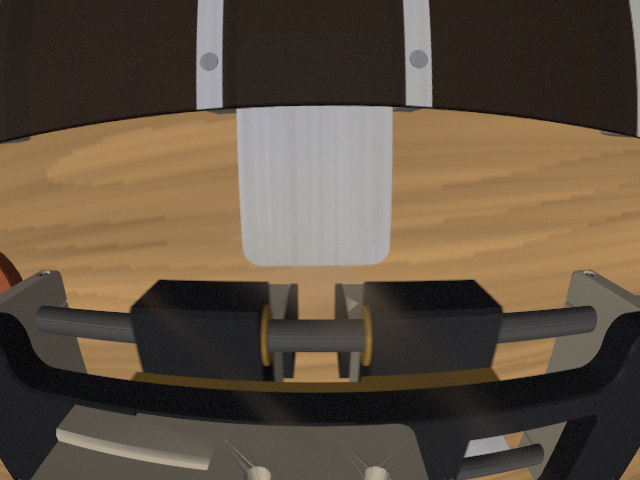

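The compact is straight in the bay by about 31 mm, with its clasp end clear. Next I close the fingers and push it to just short of the stop's nearest possible setting.

```bash
cat > ok.py <<'E'
import sys; from plant import r
s=r.get_state(); f=s["contact_force"]; p=s["tcp_pos"]
print(round(s["time_s"],2),"adv %.2f"%((p[0]*.995-p[1]*.1)*1000),f.round(1)); sys.exit(bool(f[0]<-3.5))
E
python3 -m creep '[[0,0,0,0,-0.006,-0.3,0],[0,0,0,0,-0.006,-0.3,0],[0,0,0,0,-0.003,-0.2,0],[0,0,0,0,0,0,0]]' && python3 ok.py && python3 -m creep '[[0,0,0,0,-0.003,-0.2,0],[0,0,0,0,-0.003,-0.2,0],[0,0,0,0,0,0,0]]' && python3 ok.py && python3 -m creep '[[0,0,0,0,-0.003,-0.2,0],[0,0,0,0,-0.003,-0.2,0],[0,0,0,0,0,0,0]]' && python3 ok.py && python3 -m creep '[[0,0,0,0,-0.003,-0.2,0],[0,0,0,0,0,0,0]]' && python3 ok.py
python3 - <<'E'
from h import *
np.set_printoptions(precision=4,suppress=True)
w=cam("wrist"); w["T"]=np.load("w1.npz")["T"]; s=cam("side")
for u,v in [(197,80),(300,38)]: print("stop? wrist",at_z(w,u/2+120,v/2,.012))
for u,v in [(515,145),(560,200)]: print("stop? side",at_z(s,u/2.8+200,v/2.8+180,.012))
p,d=r.capture("wrist"); cv2.imwrite("pics/w6.png",p)
cv2.imwrite("pics/w6c.png",cv2.resize(p[0:300,120:520],(800,600),interpolation=cv2.INTER_CUBIC))
E
```

```text
time_s: 13.7
tcp_pos: [0.5395, -0.0109, 0.0072]
eef_rot: [-164.1, 90.0, 9.6]
contact_force: [-0.5, -0.5, -0.3]
gripper_width: 0.0002
13.7 adv 537.89 [-0.5 -0.5 -0.3]
time_s: 14.0
tcp_pos: [0.5431, -0.0114, 0.0071]
eef_rot: [27.7, 90.0, -158.6]
contact_force: [0.3, 0.6, -0.6]
gripper_width: 0.0002
14.0 adv 541.53 [ 0.3  0.6 -0.6]
time_s: 14.3
tcp_pos: [0.5473, -0.0117, 0.0071]
eef_rot: [-177.8, 90.0, -4.1]
contact_force: [-0.1, 1.1, -0.2]
gripper_width: 0.0005
14.3 adv 545.78 [-0.1  1.1 -0.2]
time_s: 14.5
tcp_pos: [0.5492, -0.0119, 0.0072]
eef_rot: [-175.8, 90.0, -2.1]
contact_force: [-0.7, -0.3, 0.4]
gripper_width: 0.0002
14.5 adv 547.68 [-0.7 -0.3  0.4]
stop? wrist [0.7038 0.0056 0.012 ]
stop? wrist [ 0.6922 -0.0494  0.012 ]
stop? side [0.7091 0.003  0.012 ]
stop? side [ 0.6985 -0.0467  0.012 ]
```

View pics/w6c.png

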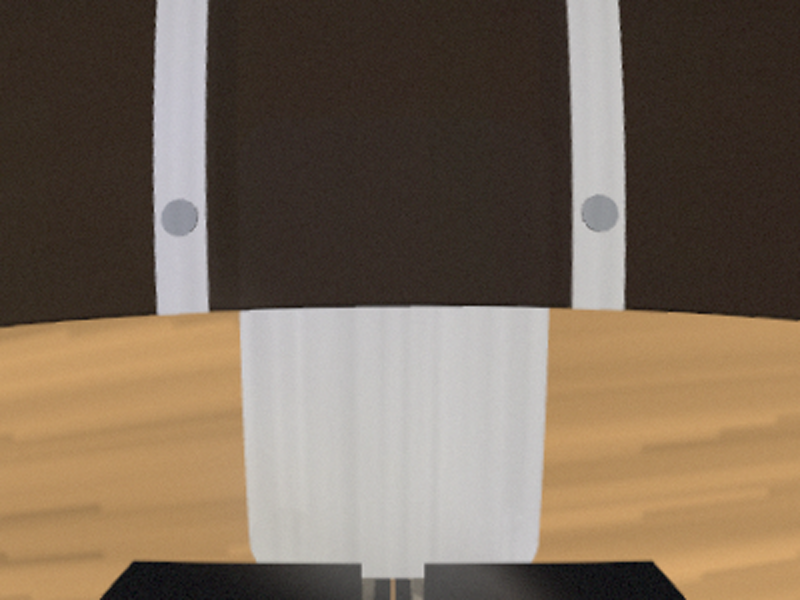

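```bash
c="python3 -m creep"; o(){ python3 ok.py; }
$c '[[0,0,0,0,0,-0.2,0],[0,0,0,0,0,-0.2,0],[0,0,0,0,0,-0.2,0],[0,0,0,0,0,0,0]]' >/dev/null && o && $c '[[0,0,0,0,-0.01,-0.1,0]]' >/dev/null && o && $c '[[0,0,0,0,0,-0.05,0]]' >/dev/null && o && $c '[[0,0,0,0,0,-0.05,0]]' >/dev/null && o && $c '[[0,0,0,0,0,-0.05,0]]' >/dev/null && o && $c '[[0,0,0,0,0,-0.05,0]]' >/dev/null && o && $c '[[0,0,0,0,0,-0.05,0]]' >/dev/null && o && $c '[[0,0,0,0,0,-0.05,0]]' >/dev/null && o && $c '[[0,0,0,0,0,-0.05,0]]' >/dev/null && o && $c '[[0,0,0,0,0,-0.05,0]]' >/dev/null && o && $c '[[0,0,0,0,0,-0.05,0]]' >/dev/null && o && $c '[[0,0,0,0,0,-0.05,0]]' >/dev/null && o && $c '[[0,0,0,0,0,-0.05,0]]' >/dev/null && o && $c '[[0,0,0,0,0,-0.05,0]]' >/dev/null && o
```

```text
14.95 adv 553.94 [ 0.8 -0.4 -0.4]
15.05 adv 554.38 [-1.8  0.4  1.5]
15.15 adv 554.85 [-2.  -0.1  0.7]
15.25 adv 555.35 [-1.5  0.4  1.1]
15.35 adv 555.90 [-1.5  0.2  1. ]
15.45 adv 556.41 [-1.5  0.2  0.8]
15.55 adv 556.96 [-1.4 -0.1  1. ]
15.65 adv 557.50 [-0.7  0.1  0.8]
15.75 adv 558.00 [-1.1  0.5  0.4]
15.85 adv 558.48 [-1.1  0.   0.8]
15.95 adv 559.02 [-1.1  0.5  0. ]
16.05 adv 559.49 [-1.2  0.3  0.5]
16.15 adv 559.99 [-1.6 -0.3 -0. ]
16.25 adv 560.49 [-1.6 -0.3  0.1]
```

```bash
c="python3 -m creep"; o(){ python3 ok.py; }
$c '[[0,0,0,0,-0.01,-0.05,0]]' >/dev/null && o && $c '[[0,0,0,0,0,-0.05,0]]' >/dev/null && o && $c '[[0,0,0,0,0,-0.05,0]]' >/dev/null && o && $c '[[0,0,0,0,0,-0.05,0]]' >/dev/null && o && $c '[[0,0,0,0,0,-0.05,0]]' >/dev/null && o && $c '[[0,0,0,0,0,-0.05,0]]' >/dev/null && o && $c '[[0,0,0,0,0,-0.05,0]]' >/dev/null && o && $c '[[0,0,0,0,0,-0.05,0]]' >/dev/null && o && $c '[[0,0,0,0,0,-0.05,0]]' >/dev/null && o && $c '[[0,0,0,0,0,-0.05,0]]' >/dev/null && o && $c '[[0,0,0,0,0,-0.05,0]]' >/dev/null && o && $c '[[0,0,0,0,0,-0.05,0]]' >/dev/null && o && $c '[[0,0,0,0,0,-0.05,0]]' >/dev/null && o && $c '[[0,0,0,0,0,-0.05,0]]' >/dev/null && o && $c '[[0,0,0,0,0,-0.05,0]]' >/dev/null && o && $c '[[0,0,0,0,0,-0.05,0]]' >/dev/null && o && $c '[[0,0,0,0,-0.01,-0.05,0]]' >/dev/null && o && $c '[[0,0,0,0,0,-0.05,0]]' >/dev/null && o && $c '[[0,0,0,0,0,-0.05,0]]' >/dev/null && o && $c '[[0,0,0,0,0,-0.05,0]]' >/dev/null && o
```

```text
16.35 adv 560.99 [-1.7  0.1  0.7]
16.45 adv 561.47 [-1.5  0.2 -0.3]
16.55 adv 562.00 [-0.9 -0.7 -0. ]
16.65 adv 562.53 [-0.8 -0.1  0.7]
16.75 adv 563.03 [-0.7  0.3  0.2]
16.85 adv 563.53 [-0.5 -0.2 -0.3]
16.95 adv 563.98 [-1.   0.8  0.1]
17.05 adv 564.53 [-1.3 -0.6  0.2]
17.15 adv 565.01 [-0.6  0.2  0.8]
17.25 adv 565.51 [-1.1  0.1  0.6]
17.35 adv 566.02 [-1.4  0.9  0.3]
17.45 adv 566.50 [-1.6  0.7 -0.7]
17.55 adv 567.00 [-1.1  0.1 -0.1]
17.65 adv 567.49 [-1.2 -0.1  0.6]
17.75 adv 568.00 [-0.8 -0.9  0.7]
17.85 adv 568.49 [-1.5 -0.4  0.2]
17.95 adv 568.98 [-0.1 -0.5  1. ]
18.05 adv 569.51 [0.  0.5 0.3]
18.15 adv 569.97 [-0.7 -0.4  0.8]
18.25 adv 570.51 [-1.6 -0.   1.1]
```

```bash
c="python3 -m creep"; o(){ python3 ok.py; }
$c '[[0,0,0,0,0,-0.05,0]]' >/dev/null && o && $c '[[0,0,0,0,0,-0.05,0]]' >/dev/null && o && $c '[[0,0,0,0,0,-0.05,0]]' >/dev/null && o && $c '[[0,0,0,0,0,-0.05,0]]' >/dev/null && o && $c '[[0,0,0,0,-0.01,-0.05,0]]' >/dev/null && o && $c '[[0,0,0,0,0,-0.05,0]]' >/dev/null && o && $c '[[0,0,0,0,0,-0.05,0]]' >/dev/null && o && $c '[[0,0,0,0,0,-0.05,0]]' >/dev/null && o && $c '[[0,0,0,0,0,-0.05,0]]' >/dev/null && o && $c '[[0,0,0,0,0,-0.05,0]]' >/dev/null && o && $c '[[0,0,0,0,0,-0.05,0]]' >/dev/null && o && $c '[[0,0,0,0,0,-0.05,0]]' >/dev/null && o && $c '[[0,0,0,0,0,-0.05,0]]' >/dev/null && o && $c '[[0,0,0,0,0,-0.05,0]]' >/dev/null && o && $c '[[0,0,0,0,0,-0.05,0]]' >/dev/null && o && $c '[[0,0,0,0,0,-0.05,0]]' >/dev/null && o && $c '[[0,0,0,0,-0.01,-0.05,0]]' >/dev/null && o && $c '[[0,0,0,0,0,-0.05,0]]' >/dev/null && o && $c '[[0,0,0,0,0,-0.05,0]]' >/dev/null && o && $c '[[0,0,0,0,0,-0.05,0]]' >/dev/null && o && $c '[[0,0,0,0,0,-0.05,0]]' >/dev/null && o && $c '[[0,0,0,0,0,-0.05,0]]' >/dev/null && o && $c '[[0,0,0,0,0,-0.05,0]]' >/dev/null && o && $c '[[0,0,0,0,0,-0.05,0]]' >/dev/null && o
```

```text
18.35 adv 571.02 [-0.8 -0.4  0.1]
18.45 adv 571.52 [-1.2  0.5  0.3]
18.55 adv 572.01 [-1.6  0.7  0.2]
18.65 adv 572.47 [-1.1 -0.4  0.2]
18.75 adv 572.95 [-0.9 -0.3 -0.4]
18.85 adv 573.49 [-1.2  0.2 -0. ]
18.95 adv 574.03 [-1.7  0.4  0.9]
19.05 adv 574.51 [-1.3  0.5  0.5]
19.15 adv 574.97 [-0.9  0.4  1.4]
19.25 adv 575.51 [-1.9  0.2 -0.3]
19.35 adv 575.99 [-2.   0.4  0.4]
19.45 adv 576.50 [-0.5  0.4  1.4]
19.55 adv 576.99 [-1.1 -0.2  0.5]
19.65 adv 577.47 [-1.5  0.6  0.2]
19.75 adv 577.99 [-0.2  0.5  0.4]
19.85 adv 578.48 [-0.7  0.7  0.8]
19.95 adv 578.96 [-1.4  0.6  1. ]
20.05 adv 579.45 [-1.2 -0.1  0.9]
20.15 adv 579.98 [-1.1  0.1  0.8]
20.25 adv 580.50 [-0.8  0.   0.6]
20.35 adv 581.00 [-1.5  0.4  0.6]
20.45 adv 581.51 [-2.2 -0.8  0.6]
20.55 adv 582.00 [-2.2 -0.2  0.3]
20.65 adv 582.49 [-1.5  0.5  0.5]
```

```bash
c="python3 -m creep"; o(){ python3 ok.py; }
$c '[[0,0,0,0,0,-0.05,0]]' >/dev/null && o && $c '[[0,0,0,0,0,-0.05,0]]' >/dev/null && o && $c '[[0,0,0,0,0,-0.05,0]]' >/dev/null && o && $c '[[0,0,0,0,0,-0.05,0]]' >/dev/null && o && $c '[[0,0,0,0,-0.01,-0.05,0]]' >/dev/null && o && $c '[[0,0,0,0,0,-0.05,0]]' >/dev/null && o && $c '[[0,0,0,0,0,-0.05,0]]' >/dev/null && o && $c '[[0,0,0,0,0,-0.05,0]]' >/dev/null && o && $c '[[0,0,0,0,0,-0.05,0]]' >/dev/null && o && $c '[[0,0,0,0,0,-0.05,0]]' >/dev/null && o && $c '[[0,0,0,0,0,-0.05,0]]' >/dev/null && o && $c '[[0,0,0,0,0,-0.05,0]]' >/dev/null && o && $c '[[0,0,0,0,0,-0.05,0]]' >/dev/null && o && $c '[[0,0,0,0,0,-0.05,0]]' >/dev/null && o && $c '[[0,0,0,0,0,-0.05,0]]' >/dev/null && o && $c '[[0,0,0,0,0,-0.05,0]]' >/dev/null && o && $c '[[0,0,0,0,-0.01,-0.05,0]]' >/dev/null && o && $c '[[0,0,0,0,0,-0.05,0]]' >/dev/null && o && $c '[[0,0,0,0,0,-0.05,0]]' >/dev/null && o && $c '[[0,0,0,0,0,-0.05,0]]' >/dev/null && o
```

```text
20.75 adv 582.99 [-1.4  0.4  0.5]
20.85 adv 583.48 [0.1 0.6 0.6]
20.95 adv 584.00 [-0.8 -0.4  0.3]
21.05 adv 584.45 [-1.1 -0.4  0.5]
21.15 adv 584.96 [-0.6 -0.5  0.7]
21.25 adv 585.50 [-0.8 -0.6  1. ]
21.35 adv 585.99 [-2.  -0.2  0.3]
21.45 adv 586.51 [-1.4 -0.1  0.6]
21.55 adv 586.99 [-0.4 -0.2  1.3]
21.65 adv 587.48 [-1.6  0.2  0.3]
21.75 adv 588.02 [-1.8  0.2  0.8]
21.85 adv 588.46 [-1.4 -0.3  0.2]
21.95 adv 588.98 [-1.1 -0.   0.6]
22.05 adv 589.11 [-3.9  1.1  1.3]
```

```bash
python3 -m creep '[[0,0,0,0,0,0,0]]' >/dev/null; python3 ok.py;  python3 -m creep '[[0,0,0,0,0,-0.02,0],[0,0,0,0,0,0,0]]' >/dev/null; python3 ok.py
```

```text
22.15 adv 589.14 [-2.5  1.2  1.4]
22.35 adv 589.14 [-4.5  1.3  2.4]
```

```bash
python3 -m creep '[[0,0,0,0,0,-0.03,0],[0,0,0,0,0,0,0]]' >/dev/null; python3 ok.py; python3 -m creep '[[0,0,0,0,0,0.3,0],[0,0,0,0,0,2,0],[0,0,0,0,0,3,0],[0,0,0,0,0,2,0],[0,0,0,-3,0,0,0],[0,0,0,-4,0,0,0],[0,0,0,-4,0,0,0],[0,0,0,0,0,0,0]]'
python3 - <<'E'
from h import *
np.set_printoptions(precision=4,suppress=True)
c=cam("wrist"); p,d=r.capture("wrist"); q,_=r.capture("side"); np.savez("w7.npz",T=c["T"],d=d)
out=np.vstack([cv2.resize(p[0:280,100:540],(660,420))[:300],cv2.resize(q[160:320,240:540],(660,352))[:300]]); cv2.imwrite("pics/f.png",out)
for cn in ["wrist","side"]:
  for qn in ["compact","dish","dispenser","brush_cup","comb"]: print(cn,qn,[(m["rect"],m["score"]) for m in r.look_for(qn,cn)][:2])
E
```

```text
22.55 adv 589.16 [-5.8  2.   3.5]
time_s: 23.35
tcp_pos: [0.5232, -0.0069, 0.1232]
eef_rot: [-162.0, 89.3, 11.8]
contact_force: [1.1, 0.6, -0.1]
gripper_width: 0.0002
wrist compact [([117.5, 344.5, 172.9, 373.4], 0.79), ([276.5, 111.7, 361.7, 135.0], 0.72)]
wrist dish [([34.8, 193.5, 119.0, 296.4], 0.61)]
wrist dispenser [([160.9, 2.0, 203.6, 5.7], 0.57)]
wrist brush_cup [([450.2, 4.8, 516.7, 13.2], 0.94)]
wrist comb [([549.5, 167.1, 586.4, 345.6], 0.74)]
side compact [([244.5, 343.5, 305.2, 390.8], 0.7), ([338.0, 250.2, 367.1, 287.0], 0.69)]
side dish [([216.9, 191.5, 267.2, 229.3], 0.67)]
side dispenser [([362.0, 127.6, 396.0, 208.5], 0.66), ([340.3, 253.0, 367.0, 282.3], 0.57)]
side brush_cup [([435.5, 165.7, 502.4, 290.8], 0.56)]
side comb [([336.8, 250.2, 369.5, 288.2], 0.71), ([333.1, 377.1, 438.3, 475.9], 0.57)]
```

View pics/f.png

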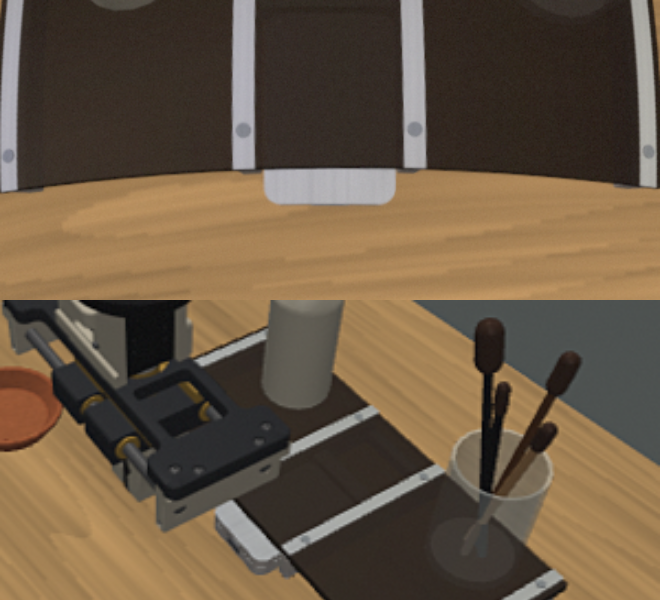

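The compact sits square and centred in the bay, with about 15 mm sticking out. The dish, dispenser, cup and comb are where they were, so I'm handing in.

```bash
python3 -c "
from plant import r
print(r.close_job())"
```

```text
the job is handed in; nothing more can be done
None
```

The compact's lid is shut, and the compact is in the middle bay, hinge side first, resting against the stop. I handed the job in at about 24 s of the 54 s allowed.

- **Lid:** I pushed it over with the closed fingers and pressed it down with up to about 13 N. The fingertips stopped at 17 mm above the table, which is the shut thickness.
- **Insertion:** I gripped the compact, lined it up with the bay by wrist camera and slid it about 31 mm in. I then let go and pushed it on from the clasp end in 0.5 mm steps.
- **Stop:** Pushing took about 1 to 2 N until roughly 81 mm in, where the compact stopped. Further pressing raised the force to a highest reading of 5.8 N with no more movement, and I backed off.
- **Last picture:** The compact was square and centred in the bay with about 15 mm out. The dispenser, brush cup, dish and comb were in place, and the robot touched nothing.

Two checks disagreed:
- The first side and wrist views put the bay's middle up to 8 mm apart sideways, so I relied on close wrist views of the compact and bay together.
- The networks mislabelled the compact's protruding end as a comb and a dispenser in the last side view, so I went by the picture there.

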